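Lid for the last candle

TASK

One of the three candles on the tray still has no lid: raise the clear flap of the steel lid bin, take out the wooden lid that lies in it, and set it gently on that candle, plug down in the mouth and disc flat on the rim. Let the flap come fully shut again, and leave the candle standing on the tray. Do not disturb the two lidded candles or the wooden wick bar beside them.

Things in the scene. Friction and masses are not known exactly. Their poses are not given: they have to be found in the camera images.
- bin: Sheet-steel counter bin, fixed to the table, 220 deep (x) by 200 wide (y), walls and floor 4 mm thick. Origin: centre of its underside, on the table; its front faces its own -x, towards the robot. Front wall 70 mm high, back wall 112 mm, side rims sloping between. It may stand left or right of the tray and be turned up to 15 degrees.
- flap (a joint): The bin's flap: clear 3 mm sheet, 212 mm wide, grey edging, 0.18 kg within 25 percent, hinged along the back rim. Rad: 0 shut (sloping 11 degrees down to the front), 1.67 at its stop (85 degrees above level). No catch. Always falls shut, from the stop in about 2.5 s (damped). About 1 N lifts it; it may lean on the back of a hand that reaches in sloping forward; pushing down against its edge bar jams it.
- flap_edge (a point): Middle of the flap's front edge, a grey 10 mm round bar, 206 mm long, 242 mm from the hinge axis. Shut, it overhangs the bin's front wall by 28 mm at 70 mm above the table: fingers get under it from the front.
- flap_hinge (a point): Middle of the flap's hinge axis (parallel to the bin's y): 100 mm behind the bin's centre, 116 mm above the table. Fixed to the bin.
- lid: Turned wooden jar lid, 0.045 kg within 30 percent. From below: plug 55 mm in diameter and 8 mm high with a 2 mm chamfer, disc 70 mm in diameter and 10 mm thick, knob 22 mm in diameter and 26 mm high: 44 mm in all. Origin: centre of the plug's underside; z points up to the knob. It lies in the bin plug down, on the 4 mm floor, 35 to 65 mm in front of the bin's centre and up to 45 mm to either side.
- candle: The candle without a lid: amber glass jar 73 mm in diameter, 85 mm high, loose on the tray, 0.36 kg, filled with hard cream wax up to 58 mm, a wooden wick ending at 66 mm. Mouth 60 mm inside, 66 mm outside. Origin: centre of its underside, z up. With the lid properly on, the lid's origin lies 77 mm above the candle's.
- lidded1: A candle like the other but with its wooden lid on, 121 mm high in all, loose on the tray; to be left alone. Origin: centre of its underside.
- lidded2: The second lidded candle, the same.
- tray: Aluminium baking sheet, fixed, 234 by 322 mm, floor 3 mm thick, rim 28 mm high. Origin: centre of its underside. The three candles stand in a row along its y, 95 mm apart, 20 to 60 mm in front of its middle, in any order.
- wick_bar: Wooden wick-centring bar, 22 by 115 by 7 mm, flat on the tray behind the candles. To be left alone. Origin: centre of its underside.
There are look-alikes about, which are no part of the job. What is shaped like the candle but blue, purple or red is not meant.

How it is judged:
By the outcome, as a careful person would: the job done as asked, in the order asked, and still so for the second after the job is handed in, with the robot touching nothing.
It also fails if it takes over 53 s, if anything falls off the work surface, if the arm or the gripper's body presses on something with over 40 N, if the wrist force passes 120 N, or if a joint passes its speed limit or range.

ROBOT

A 6-joint arm with a two-finger parallel gripper is mounted at the origin on the work surface. World frame = base frame: x ahead of the robot, y to its left, z up, the work surface at z = 0. Lengths are in m, angles in degrees, forces in N, time in s.
With the tool pointing down it reaches from about 0.4 to 0.825 m from the base axis. Payload 7 kg.
Tool frame: the origin (TCP) lies on the centre line of the jaws, within the pads' length; the fingertips stand 22 mm ahead of it and the grasp point (between the pads) lies 3 mm ahead of it; z points along the fingers, y is the line along which they close (so a half turn about z gives the same grasp; the last joint's range is limited). The gripper opens to 88 mm and grips with 3 to 60 N. Pads are 19 mm wide; open, the fingers measure 130 mm over their backs; the gripper's body (78 mm by 193 mm) begins 47 mm behind the grasp point.
Start: joints at [-49.269, 20.546, 0.682, 0, -70.136, -16.507], TCP at [0.277, -0.616, 0.249] pointing down, gripper open.
Joint ranges: [-176.03, 176.03], [-82.01, 121.73], [-58.28, 71.71], [-173.87, 95.51], [-174.79, -0.11], [-173.66, 173.66]. Speed limits (degrees/s): [136.94, 136.94, 172.46, 180, 180, 180].

INTERFACE

Orientations are given as [roll, pitch, yaw] about the fixed x, y, z axes, in that order (R = Rz(yaw) Ry(pitch) Rx(roll)).
In Python, from plant import get_state, cams, r gives the robot as it stands.
- The arm moves only by the tool apply_moves, never from a script. Its argument "targets" is a list of rows, each an object with "dp": the shift along the world's x, y, z in m, a list of three; "yaw": the turn about the world's z in degrees. In form: [{"dp": [x, y, z], "yaw": yaw}, ...]. A call has 1 to 20 rows; each row is the pose to reach, as a shift and turn from the pose commanded when the call began; what a row does not reach only later rows make up. A row lasts 1/12 s, in which the tool goes at most 41.7 mm and 7.16 degrees, less where a joint would pass 70% of its speed; a pose out of reach is approached as far as the arm can. A call with a gripper value outside its range is refused whole. "grip" is the gripper command: -1 is fully open, 1 is shut, values between are in proportion, set as the call begins (left out, the last holds). The fingers move at their own pace and stop on an object; "squeeze" is the grip in N (left out, the last holds). Time passes only in rows, so rows that repeat a pose let the fingers close. It gives the time, the measured TCP pose, the force, the opening and the grip force at its end, in the units of the state.
- get_state(): the state, without advancing time (a new reading comes with each control period).
- cams.capture(name): name is "scene" or "top" or "wrist"; returns a dict with "image" (480x640x3 uint8, red, green, blue), "range_z" (480x640 float32, m along the optical axis (not along the pixel's ray), 0 where there is no reading), "fx", "fy", "cx", "cy" (pixels), "R" (3x3) and "t" (3): a world point X has camera coordinates R X + t; the wrist camera has in their place "T_tool_cam" (4x4, takes a point from camera to tool coordinates, whose origin is the TCP and whose axes are the flange's). Camera axes: x right, y down, z forward; pixel columns grow to the right and rows downward; lengths in m; the calibration is good to about 2 mm. A picture is of the moment at which its call begins: read the wrist's pose just before it.
- r.close_job(): hands the job in; it is judged then, once.
The state is a dict: "time_s": time; "joints": joint angles; "qd": joint speeds; "joint_torque": joint torques, N m; "tcp_pos": TCP position; "eef_rot": TCP orientation; "contact_force": force on the tool from outside, world axes, zero at the start; "moment": the same for the moment, N m; "gripper_width": finger opening in m; "gripper_force": force on a finger pad.
Only numpy, scipy, OpenCV 4.12 (cv2) and the standard library are available. Lean on these libraries where they do the work, as an engineer would, in place of code of your own. Each camera call takes 0.05 s, during which the arm holds its last target. There are 200 camera calls.

## Working session

There is one attempt and no reset: what is moved stays moved. The work goes in short steps, Python scripts to look and compute and a tool call to move; the robot and the scene stay as the last step left them, time stands still between calls to the robot, and variables do not carry over. Pictures are saved under pics/ and viewed, at most 10 in all, crops included, and the job is handed in when it is done.

Besides the shell and the picture viewer there is one more tool, called after ">>>" as name([rows], argument=value, ...), one row to a line, values as JSON. apply_moves: Moves the arm, as the interface text tells. Its arguments: {"type":"object","properties":{"targets":{"type":"array","items":{"type":"object","properties":{"dp":{"type":"array","items":{"type":"number"}},"yaw":{"type":"number"}}}},"grip":{"type":"number"},"squeeze":{"type":"number"}},"required":["targets"]}

```bash
mkdir -p pics; ls; cat > h.py <<'E'
import numpy as np, cv2, pickle
from plant import get_state, cams, r
def cap(n,tag):
    s=get_state(); c=cams.capture(n); c['state']=s
    cv2.imwrite(f'pics/{tag}.png',c['image'][:,:,::-1]); pickle.dump(c,open(f'{tag}.pkl','wb')); return c
def load(tag): return pickle.load(open(f'{tag}.pkl','rb'))
def RT(c):
    if 'R' in c: return np.array(c['R']),np.array(c['t'])
    from scipy.spatial.transform import Rotation as Ro
    s=c['state']; T=np.eye(4); T[:3,:3]=Ro.from_euler('xyz',s['eef_rot'],degrees=True).as_matrix(); T[:3,3]=s['tcp_pos']
    M=np.linalg.inv(T@np.array(c['T_tool_cam'])); return M[:3,:3],M[:3,3]
def plane(c,u,v,z):
    R,t=RT(c); o=-R.T@t; d=R.T@np.array([(u-c['cx'])/c['fx'],(v-c['cy'])/c['fy'],1.]); return o+d*(z-o[2])/d[2]
def cloud(c):
    R,t=RT(c); Z=c['range_z'].astype(float); v,u=np.mgrid[:480,:640]
    P=np.stack([(u-c['cx'])/c['fx']*Z,(v-c['cy'])/c['fy']*Z,Z],-1); W=(P-t)@R; W[Z==0]=np.nan; return W
def proj(c,X):
    R,t=RT(c); p=R@np.array(X,float)+t; return p[0]/p[2]*c['fx']+c['cx'],p[1]/p[2]*c['fy']+c['cy']
E
python3 - <<'E'
from h import *
for n in('scene','top'):
    c=cap(n,n+'0'); R,t=RT(c); print(n,-R.T@t,R[2],c['fx'])
print(get_state())
E
```

```text
pics
scene [ 1.23235186 -0.23306745  0.70843896] [-0.73922842  0.18285836 -0.64815443] 482.01663314421035
top [ 0.40479108 -0.04436106  1.07628666] [ 0.16067114 -0.00269085 -0.98700433] 442.8198114606199
{'time_s': 0.1, 'joints': array([-4.92689180e+01,  2.05853625e+01,  6.37649192e-01, -1.54764369e-02,
       -7.01370573e+01, -1.65076780e+01]), 'qd': array([ 0.09773853, -0.09936236,  0.12501806,  0.07210145, -0.02771958,
        0.06594867]), 'joint_torque': array([-1.90005303e-03, -5.84163702e+01,  2.93752474e+01,  7.01560020e+00,
        1.01840735e-02, -4.66135725e-05]), 'tcp_pos': array([ 0.27674703, -0.61519868,  0.24773526]), 'eef_rot': array([ 1.79914589e+02, -1.01389458e-02, -1.55781858e+02]), 'contact_force': array([-0.62129887,  0.60616934, -0.47222858]), 'moment': array([ 0.04510793, -0.05473304, -0.0224917 ]), 'gripper_force': 0.0, 'gripper_width': 0.08764874532485042}
```

View pics/scene0.png

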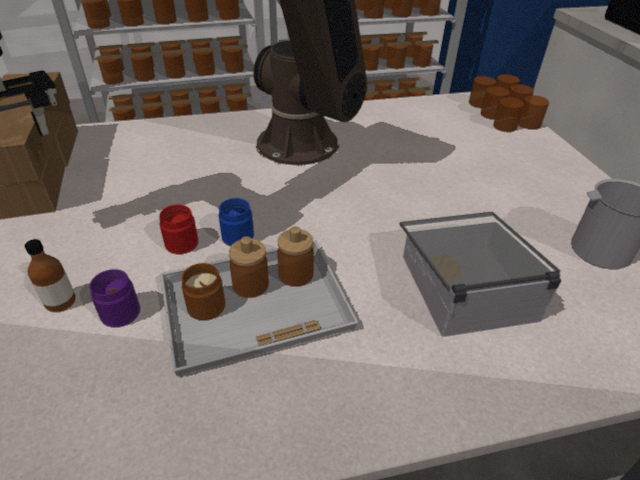

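View pics/top0.png

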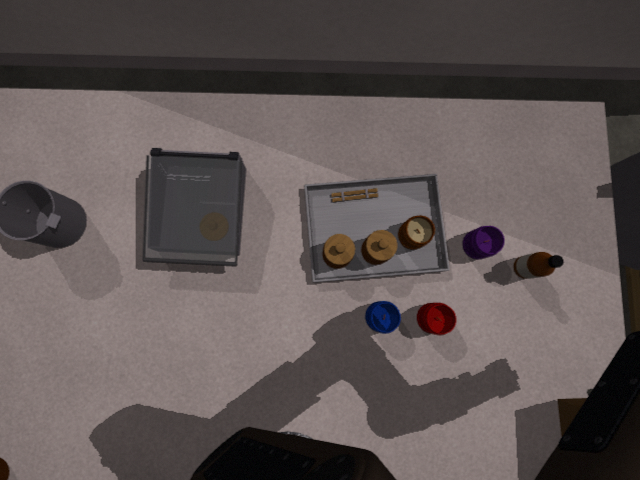

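In the scene view, the lidless jars are amber (203,290), purple (115,300), red (178,229) and blue (236,222). In the top view they are at (417,231), (484,242), (436,319) and (382,317). The amber one in the tray row, with cream wax and a wick, is the candle meant. The bin is at (490,265) scene / (194,208) top, with the lid visible at (215,226) top. I'll confirm both in one enlarged crop.

```bash
python3 - <<'E'
from h import *
c=load('top0'); im=c['image'][:,:,::-1]
a=cv2.resize(im[140:280,140:250],None,fx=4,fy=4,interpolation=cv2.INTER_CUBIC)
b=cv2.resize(im[200:270,375:455],None,fx=4,fy=4,interpolation=cv2.INTER_CUBIC)
o=np.zeros((600,800,3),np.uint8); o[:560,:440]=a; o[:280,450:770]=b
s=load('scene0')['image'][:,:,::-1][205:335,395:560]; s=cv2.resize(s,None,fx=2.1,fy=2.1,interpolation=cv2.INTER_CUBIC); o[300:300+s.shape[0],450:450+s.shape[1]]=s
cv2.imwrite('pics/crop1.png',o)
W=cloud(c)
for n,(u,v) in dict(clipL=(156,152),clipR=(234,155),barL=(147,262),barR=(237,264),barM=(192,263),sheet=(180,230),lid=(215,226),knob1=(338,247),rimtray=(310,187)).items(): print(n,W[v,u].round(3))
print(plane(c,156,152,.116),plane(c,234,155,.116),plane(c,147,262,.07),plane(c,237,264,.07))
w=cams.capture('wrist'); print(w['T_tool_cam'].round(3))
E
```

```text
clipL [nan nan nan]
clipR [0.736 0.134 0.124]
barL [ 0.502  0.355 -0.001]
barR [0.496 0.124 0.071]
barM [0.495 0.225 0.075]
sheet [0.569 0.255 0.085]
lid [0.58  0.176 0.087]
knob1 [ 0.533 -0.102  0.124]
rimtray [ 0.694 -0.037  0.021]
[0.74111119 0.31225458 0.116     ] [0.73841533 0.13585285 0.116     ] [0.49585682 0.32900106 0.07      ] [0.49604329 0.12441629 0.07      ]
[[-0.001 -0.969 -0.246  0.066]
 [ 1.    -0.001  0.    -0.   ]
 [-0.001 -0.246  0.969 -0.136]
 [ 0.     0.     0.     1.   ]]
```

View pics/crop1.png

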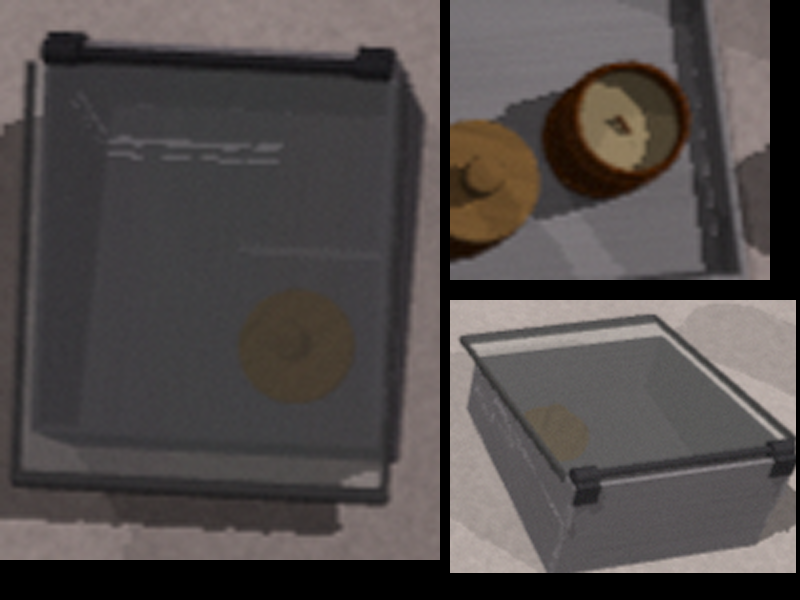

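The crop confirms the amber jar: mouth near (421,229) top, cream wax and a wick. The lid lies at the front right of the bin, disc centre ≈ (214,226) and knob ≈ (212.5,225). The flap bar runs from (144,261) to (236,264), and the hinge clips are at (156,152) and (234,155).

```bash
python3 - <<'E'
from h import *
c=load('top0'); p=lambda u,v,z: plane(c,u,v,z)
bl,br=p(143.75,260.75,.07),p(236.25,264.2,.07); hl,hr=p(156.25,152,.116),p(233.75,155.5,.116)
d=bl-br; h=hl-hr
print('bar',bl,br,np.linalg.norm(d),np.degrees(np.arctan2(-d[0],d[1])),'hinge',hl,hr,np.degrees(np.arctan2(-h[0],h[1])))
bm,hm=(bl+br)/2,(hl+hr)/2; f=bm-hm; print('mid',bm,hm,'dist',np.linalg.norm(f[:2]),'dir',np.degrees(np.arctan2(-f[1],-f[0])))
print('lid disc',p(214.25,226.5,.022),'knob',p(212.5,225,.048))
W=cloud(c)
sub=W[205:262,395:440].reshape(-1,3); q=sub[(sub[:,2]>.083)&(sub[:,2]<.094)]; 
A=np.c_[2*q[:,:2],np.ones(len(q))]; s=np.linalg.lstsq(A,(q[:,:2]**2).sum(1),rcond=None)[0]; print('rim',len(q),s[:2],np.sqrt(s[2]+s[0]**2+s[1]**2), p(420.75,229.5,.088))
# amber mask both
for n,box in(('top0',(395,205,445,262)),('scene0',(175,255,232,325))):
    C=load(n);x0,y0,x1,y1=box;hv=cv2.cvtColor(C['image'][y0:y1,x0:x1],cv2.COLOR_RGB2HSV)
    m=cv2.inRange(hv,(3,70,30),(25,255,255)); k=max(cv2.findContours(m,0,2)[0],key=cv2.contourArea); print(n,np.array(cv2.boundingRect(k))+[x0,y0,0,0])
# bar depth check
b=W[258:268,150:232].reshape(-1,3); b=b[(b[:,2]>.06)&(b[:,2]<.085)]; print('bar cloud',len(b),np.nanmedian(b,0), np.polyfit(b[:,1],b[:,0],1))
E
```

```text
bar [0.49853251 0.33660965 0.07      ] [0.49554821 0.12609723 0.07      ] 0.21053356861717962 -0.8121910137716063 hinge [0.74112521 0.31169101 0.116     ] [0.7372233 0.1363566 0.116    ] -1.2748577025384695
mid [0.49704036 0.23135344 0.07      ] [0.73917425 0.2240238  0.116     ] dist 0.24224480759073286 dir -1.7338719472481934
lid disc [0.58982716 0.19189967 0.022     ] knob [0.58875486 0.19040105 0.048     ]
rim 139 [ 0.58180931 -0.28897226] 0.031797375658325494 [ 0.58244175 -0.29099122  0.088     ]
top0 [398 215  38  35]
scene0 [182 263  43  57]
bar cloud 516 [0.50069269 0.21529766 0.07396749] [0.00218693 0.50030166]
```

>>> apply_moves([
  {"dp": [0.305,0.325,0.0],"yaw": -25.5},
  {"dp": [0.305,0.325,0.0],"yaw": -25.5},
  {"dp": [0.305,0.325,0.0],"yaw": -25.5},
  {"dp": [0.305,0.325,0.0],"yaw": -25.5},
  {"dp": [0.305,0.325,0.0],"yaw": -25.5},
  {"dp": [0.305,0.325,0.0],"yaw": -25.5},
  {"dp": [0.305,0.325,0.0],"yaw": -25.5},
  {"dp": [0.305,0.325,0.0],"yaw": -25.5},
  {"dp": [0.305,0.325,0.0],"yaw": -25.5},
  {"dp": [0.305,0.325,0.0],"yaw": -25.5},
  {"dp": [0.305,0.325,0.0],"yaw": -25.5},
  {"dp": [0.305,0.325,0.0],"yaw": -25.5},
  {"dp": [0.305,0.325,0.0],"yaw": -25.5},
  {"dp": [0.305,0.325,0.0],"yaw": -25.5},
  {"dp": [0.305,0.325,0.0],"yaw": -25.5},
], grip=-0.25, squeeze=20)

```text
time_s: 1.4
tcp_pos: [0.5812, -0.2912, 0.2484]
eef_rot: [180.0, -0.0, 178.7]
contact_force: [-0.4, 0.4, 1.0]
gripper_width: 0.0548
gripper_force: 0.0
```

```bash
python3 - <<'E'
from h import *
c=cap('wrist','w1'); s=c['state']; print(s['time_s'],s['tcp_pos'],s['eef_rot'],s['gripper_width'],s['contact_force'])
W=cloud(c); q=W.reshape(-1,3); q=q[(q[:,2]>.082)&(q[:,2]<.094)]; q=q[np.hypot(q[:,0]-.582,q[:,1]+.289)<.042]
z=np.zeros(3)
A=np.c_[2*q[:,:2],np.ones(len(q))]; f=np.linalg.lstsq(A,(q[:,:2]**2).sum(1),rcond=None)[0]; print(len(q),f[:2],np.sqrt(f[2]+f[0]**2+f[1]**2),np.median(q[:,2]))
print('proj rim centre',proj(c,[.582,-.289,.088]))
E
```

```text
1.4 [ 0.58124295 -0.29115812  0.24842475] [ 1.79996952e+02 -2.80202142e-02  1.78678271e+02] 0.05478374363023001 [-0.42664895  0.38551497  0.9597785 ]
1189 [ 0.58353572 -0.29160816] 0.03120296475521828 0.08743992205834451
proj rim centre (np.float64(325.1461186236822), np.float64(223.52692045068068))
```

View pics/w1.png

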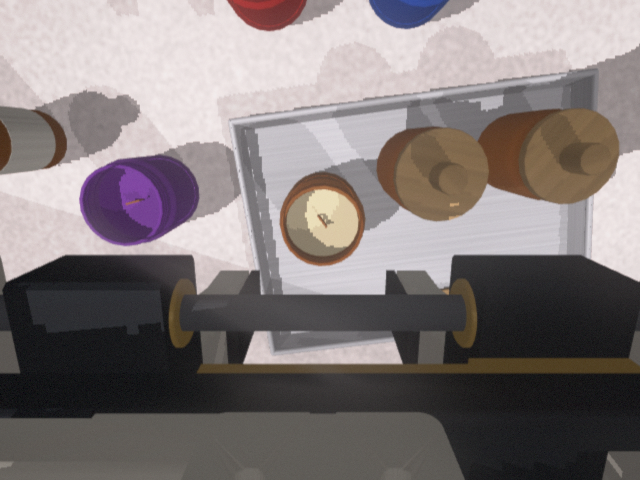

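The candle mouth is at (323,220) in the wrist view, with the lidded candles on the right. By depth the mouth is at (0.583, -0.291, 0.088), which agrees with the top view. Next I go in front of the flap's edge.

>>> apply_moves([
  {"dp": [-0.02,0.0375,0.0]},
  {"dp": [-0.035,0.075,0.0]},
  {"dp": [-0.05,0.113,0.0]},
  {"dp": [-0.06,0.153,0.0]},
  {"dp": [-0.07,0.193,0.0]},
  {"dp": [-0.08,0.233,0.0]},
  {"dp": [-0.09,0.273,0.0]},
  {"dp": [-0.1,0.313,0.0]},
  {"dp": [-0.11,0.353,0.0]},
  {"dp": [-0.12,0.393,0.0]},
  {"dp": [-0.13,0.433,0.0]},
  {"dp": [-0.14,0.47,-0.015]},
  {"dp": [-0.14,0.481,-0.05]},
  {"dp": [-0.14,0.481,-0.09]},
  {"dp": [-0.14,0.481,-0.13]},
  {"dp": [-0.14,0.481,-0.17]},
  {"dp": [-0.14,0.481,-0.19]},
  {"dp": [-0.14,0.481,-0.19]},
  {"dp": [-0.14,0.481,-0.19]},
])

```text
$.targets[0]: bad value
```

>>> apply_moves([
  {"dp": [-0.02,0.0375,0.0],"yaw": 0},
  {"dp": [-0.035,0.075,0.0],"yaw": 0},
  {"dp": [-0.05,0.113,0.0],"yaw": 0},
  {"dp": [-0.06,0.153,0.0],"yaw": 0},
  {"dp": [-0.07,0.193,0.0],"yaw": 0},
  {"dp": [-0.08,0.233,0.0],"yaw": 0},
  {"dp": [-0.09,0.273,0.0],"yaw": 0},
  {"dp": [-0.1,0.313,0.0],"yaw": 0},
  {"dp": [-0.11,0.353,0.0],"yaw": 0},
  {"dp": [-0.12,0.393,0.0],"yaw": 0},
  {"dp": [-0.13,0.433,0.0],"yaw": 0},
  {"dp": [-0.14,0.47,-0.015],"yaw": 0},
  {"dp": [-0.14,0.481,-0.05],"yaw": 0},
  {"dp": [-0.14,0.481,-0.09],"yaw": 0},
  {"dp": [-0.14,0.481,-0.13],"yaw": 0},
  {"dp": [-0.14,0.481,-0.17],"yaw": 0},
  {"dp": [-0.14,0.481,-0.19],"yaw": 0},
  {"dp": [-0.14,0.481,-0.19],"yaw": 0},
  {"dp": [-0.14,0.481,-0.19],"yaw": 0},
])

```text
time_s: 3.03
tcp_pos: [0.442, 0.1893, 0.0584]
eef_rot: [-179.9, -0.1, 178.7]
contact_force: [0.5, 0.3, 1.0]
gripper_width: 0.0551
gripper_force: 0.0
```

>>> apply_moves([
  {"dp": [0.02,0,0],"yaw": 0},
  {"dp": [0.034,0,0],"yaw": 0},
  {"dp": [0.038,0,0],"yaw": 0},
  {"dp": [0.04,0,0],"yaw": 0},
  {"dp": [0.042,0,0],"yaw": 0},
  {"dp": [0.042,0,0],"yaw": 0},
])

```text
time_s: 3.53
tcp_pos: [0.4836, 0.1903, 0.0595]
eef_rot: [180.0, 0.0, 178.7]
contact_force: [-1.3, -0.5, 0.5]
gripper_width: 0.0547
gripper_force: 0.3
```

```bash
python3 - <<'E'
from h import *
c=cap('scene','s2'); im=c['image'][:,:,::-1][150:350,360:600]; cv2.imwrite('pics/s2c.png',cv2.resize(im,None,fx=3.3,fy=3,interpolation=cv2.INTER_CUBIC)[:, :792])
E
```

```text
(no output)
```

View pics/s2c.png

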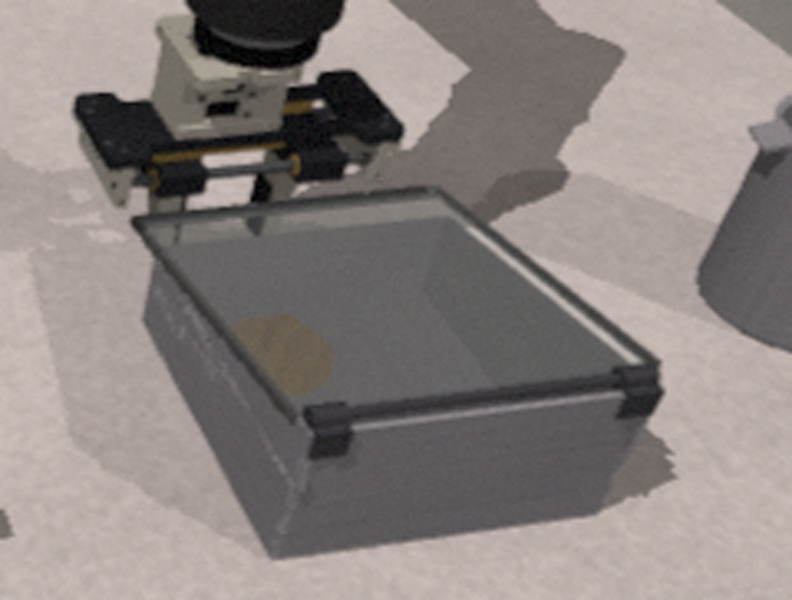

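The hand stands in front of the bar with both fingers reaching below it, at about (165,210) and (260,190) in the crop. I'll press lightly and test lifting the bar by friction.

>>> apply_moves([
  {"dp": [0.002,0,0],"yaw": 0},
  {"dp": [0.003,0,0],"yaw": 0},
  {"dp": [0.003,0,0],"yaw": 0},
])

```text
time_s: 3.83
tcp_pos: [0.4841, 0.1899, 0.0587]
eef_rot: [-179.9, -0.2, 178.6]
contact_force: [-14.9, 4.6, 11.4]
gripper_width: 0.0547
gripper_force: 7.7
```

>>> apply_moves([
  {"dp": [-0.0005,0,0.003],"yaw": 0},
  {"dp": [-0.001,0,0.007],"yaw": 0},
  {"dp": [-0.0015,0,0.012],"yaw": 0},
])

```text
time_s: 4.08
tcp_pos: [0.4822, 0.1898, 0.0694]
eef_rot: [-179.9, -0.3, 178.6]
contact_force: [-11.3, 5.6, -2.6]
gripper_width: 0.0548
gripper_force: 5.7
```

```bash
cat > bar.py <<'E'
from h import *
import sys
c=cap('scene',sys.argv[1]); W=cloud(c).reshape(-1,3)
top=load('top0')
# flap bar right end: points near right-hand bar end, y in .124-.15 ; report highest/most -x
q=W[(W[:,0]>.47)&(W[:,0]<.75)&(W[:,1]>.235)&(W[:,1]<.33)&(W[:,2]>.05)&(W[:,2]<.4)]
i=np.argsort(q[:,0])[:60]; print('front-most pts',q[i].mean(0).round(4), 'z max',np.sort(q[:,2])[-30:].mean().round(3)); print(c['state']['contact_force'].round(1),c['state']['tcp_pos'].round(4))
E
python3 bar.py s3
```

```text
front-most pts [0.4742 0.2606 0.1481] z max 0.187
[-11.3   5.6  -2.6] [0.4822 0.1898 0.0694]
```

```bash
sed -i 's/>.235)/>.305)/; s/<.33)/<.335)/' bar.py; python3 bar.py s4; python3 - <<'E'
from h import *
c=load('scene0');W=cloud(c).reshape(-1,3)
q=W[(W[:,0]>.47)&(W[:,0]<.75)&(W[:,1]>.305)&(W[:,1]<.335)&(W[:,2]>.05)&(W[:,2]<.4)]
i=np.argsort(q[:,0])[:60]; print(q[i].mean(0))
E
```

```text
front-most pts [0.5064 0.3198 0.0852] z max 0.123
[-12.4   5.1  -1.4] [0.4821 0.1899 0.0703]
[0.50819258 0.32014849 0.07448285]
```

The bar rises with the fingers: 10.7 mm for 11 mm of lift. I'll follow its arc.

>>> apply_moves([
  {"dp": [-0.0015,0,0.007],"yaw": 0},
  {"dp": [-0.0025,0,0.014],"yaw": 0},
  {"dp": [-0.003,0,0.021],"yaw": 0},
  {"dp": [-0.0035,0,0.028],"yaw": 0},
  {"dp": [-0.0035,0,0.035],"yaw": 0},
  {"dp": [-0.003,0,0.043],"yaw": 0},
  {"dp": [-0.0025,0,0.052],"yaw": 0},
  {"dp": [-0.001,0,0.062],"yaw": 0},
  {"dp": [0.001,0,0.073],"yaw": 0},
  {"dp": [0.003,0,0.085],"yaw": 0},
  {"dp": [0.006,0,0.1],"yaw": 0},
])

```text
time_s: 5.1
tcp_pos: [0.4874, 0.1894, 0.1694]
eef_rot: [-179.9, -0.4, 178.6]
contact_force: [-10.1, 1.3, 0.1]
gripper_width: 0.0546
gripper_force: 5.3
```

```bash
python3 bar.py s5
```

```text
front-most pts [0.5105 0.3187 0.1803] z max 0.182
[-10.1   1.3   0.1] [0.4874 0.1894 0.1694]
```

>>> apply_moves([
  {"dp": [0.005,0,0.018],"yaw": 0},
  {"dp": [0.013,0,0.037],"yaw": 0},
  {"dp": [0.023,0,0.056],"yaw": 0},
  {"dp": [0.034,0,0.074],"yaw": 0},
  {"dp": [0.047,0,0.091],"yaw": 0},
  {"dp": [0.061,0,0.106],"yaw": 0},
  {"dp": [0.077,0,0.12],"yaw": 0},
  {"dp": [0.094,0,0.133],"yaw": 0},
  {"dp": [0.111,0,0.145],"yaw": 0},
  {"dp": [0.13,0,0.154],"yaw": 0},
  {"dp": [0.15,0,0.162],"yaw": 0},
  {"dp": [0.17,0,0.168],"yaw": 0},
  {"dp": [0.19,0,0.173],"yaw": 0},
])

```text
time_s: 6.23
tcp_pos: [0.682, 0.1901, 0.345]
eef_rot: [180.0, 0.1, 178.7]
contact_force: [-0.8, -0.9, 0.4]
gripper_width: 0.0552
gripper_force: 0.4
```

```bash
python3 bar.py s6; python3 - <<'E'
from h import *
print(get_state()['joints'])
W=cloud(load('s6')).reshape(-1,3)
q=W[(W[:,0]>.55)&(W[:,0]<.75)&(W[:,1]>.305)&(W[:,1]<.335)&(W[:,2]>.2)]
i=np.argsort(-q[:,2])[:60]; print(q[i].mean(0))
E
```

```text
front-most pts [0.7013 0.3177 0.2663] z max 0.36
[-0.8 -0.9  0.4] [0.682  0.1901 0.345 ]
[ 3.12041368e+01  2.18409534e+01  1.47566065e+01  9.86532192e-02
 -8.28635715e+01 -1.22512453e+02]
[0.70475359 0.31725554 0.35932355]
```

View pics/s6.png

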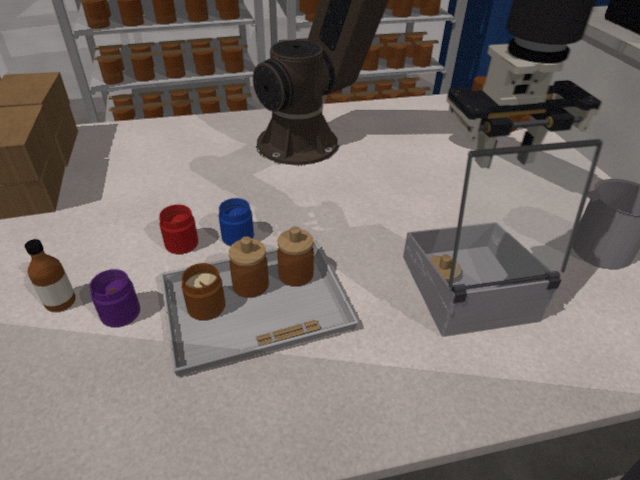

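The flap stands nearly upright, its edge bar running from (468,152) to (598,143) in the scene view, and the lid's knob is at (447,262), now seen directly. I'll refine the lid position from this depth picture.

```bash
python3 - <<'E'
from h import *
for t in('s6',):
    c=load(t);W=cloud(c); im=c['image']
    hv=cv2.cvtColor(im,cv2.COLOR_RGB2HSV); m=(cv2.inRange(hv,(8,60,60),(30,255,255))>0); roi=np.zeros_like(m); roi[240:290,420:475]=1
    P=W[m&roi]; P=P[(P[:,2]>0.0)&(P[:,2]<.06)]
    k=P[P[:,2]>.043]; d=P[(P[:,2]>.017)&(P[:,2]<.027)]
    for q in(k,d):
        print(len(q),q.mean(0),q.min(0),q.max(0))
c=cap('top','t6'); W=cloud(c); P=W[205:250,190:240].reshape(-1,3); d=P[(P[:,2]>.014)&(P[:,2]<.06)]; print(len(d), d.mean(0), d.min(0),d.max(0))
E
```

```text
74 [0.59658226 0.18993603 0.04762895] [0.58655104 0.18123697 0.04311347] [0.60482748 0.20184821 0.05137116]
211 [0.5952893  0.18553297 0.02265648] [0.55999431 0.17079698 0.0172974 ] [0.62831102 0.2187926  0.02687855]
742 [0.58726577 0.18391693 0.02704066] [0.53203788 0.12794839 0.01419376] [0.6333785  0.22739363 0.05995673]
```

>>> apply_moves([
  {"dp": [-0.04,0.001,0],"yaw": 0},
  {"dp": [-0.078,0.001,-0.015],"yaw": 0},
  {"dp": [-0.09,0.001,-0.053],"yaw": 0},
  {"dp": [-0.09,0.001,-0.094],"yaw": 0},
  {"dp": [-0.09,0.001,-0.135],"yaw": 0},
  {"dp": [-0.09,0.001,-0.176],"yaw": 0},
  {"dp": [-0.09,0.001,-0.215],"yaw": 0},
  {"dp": [-0.09,0.001,-0.245],"yaw": 0},
  {"dp": [-0.09,0.001,-0.27],"yaw": 0},
  {"dp": [-0.09,0.001,-0.285],"yaw": 0},
  {"dp": [-0.09,0.001,-0.293],"yaw": 0},
  {"dp": [-0.09,0.001,-0.293],"yaw": 0},
])

```text
time_s: 7.33
tcp_pos: [0.5901, 0.1909, 0.0491]
eef_rot: [-179.9, -0.1, 178.7]
contact_force: [-1.0, 0.1, -0.4]
gripper_width: 0.0547
gripper_force: 0.0
```

```bash
python3 - <<'E'
from h import *
c=cap('scene','s7'); cap('wrist','w7'); s=c['state']; print(s['tcp_pos'],s['contact_force'],s['moment'])
a=c['image'][:,:,::-1][60:340,380:640]; b=cv2.imread('pics/w7.png')
o=np.zeros((560,800,3),np.uint8); o[:560,:520]=cv2.resize(a,(520,560)); b=cv2.resize(b[100:460,160:480],(280,315)); o[:315,520:]=b
cv2.imwrite('pics/c7.png',o)
E
```

```text
[0.59008137 0.19094206 0.04910183] [-1.00301303  0.12129682 -0.40330001] [0.01987223 0.07506918 0.02831757]
```

View pics/c7.png

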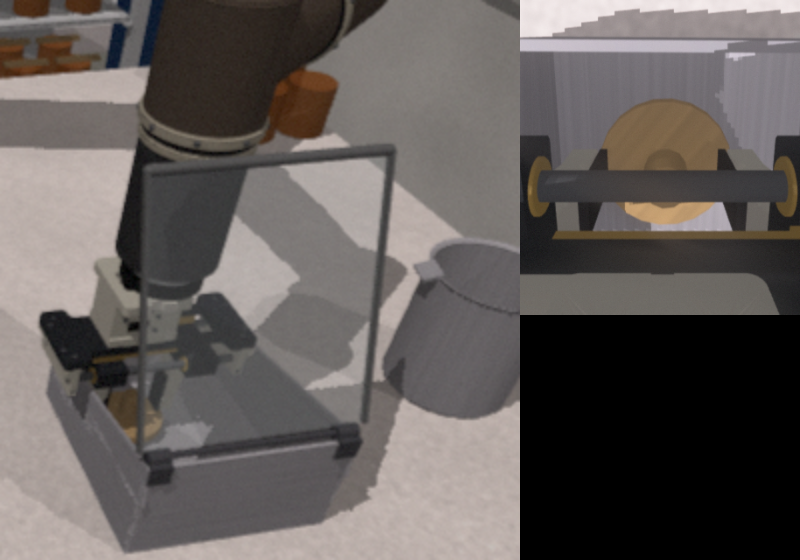

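The hand is inside, the flap leans on the wrist at about (150,170) in the crop, and the knob stands between the fingers, at (665,165) in the wrist inset. Next I close on it.

>>> apply_moves([
  {"dp": [0,0,0],"yaw": 0},
  {"dp": [0,0,0],"yaw": 0},
  {"dp": [0,0,0],"yaw": 0},
  {"dp": [0,0,0],"yaw": 0},
  {"dp": [0,0,0],"yaw": 0},
  {"dp": [0,0,0],"yaw": 0},
], grip=1, squeeze=15)

```text
time_s: 7.93
tcp_pos: [0.5916, 0.1915, 0.0509]
eef_rot: [180.0, 0.0, 178.7]
contact_force: [-1.7, -0.2, 2.5]
gripper_width: 0.0213
gripper_force: 15.0
```

Knob held (21.3 mm). Now straight up, then quickly back from under the flap.

>>> apply_moves([
  {"dp": [0,0,0.015],"yaw": 0},
  {"dp": [0,0,0.04],"yaw": 0},
  {"dp": [0,0,0.07],"yaw": 0},
  {"dp": [0,0,0.095],"yaw": 0},
  {"dp": [-0.03,0,0.11],"yaw": 0},
  {"dp": [-0.07,0,0.115],"yaw": 0},
  {"dp": [-0.11,0,0.12],"yaw": 0},
  {"dp": [-0.145,0,0.125],"yaw": 0},
  {"dp": [-0.17,0,0.13],"yaw": 0},
  {"dp": [-0.17,0,0.13],"yaw": 0},
  {"dp": [-0.17,0,0.13],"yaw": 0},
])

```text
time_s: 8.85
tcp_pos: [0.4208, 0.1918, 0.1816]
eef_rot: [179.9, 0.1, 178.8]
contact_force: [-0.3, 0.2, -0.4]
gripper_width: 0.0213
gripper_force: 15.0
```

```bash
python3 - <<'E'
from h import *
s=get_state(); print(s['contact_force'],s['gripper_width'])
c=cap('scene','s8'); cap('wrist','w8')
a=c['image'][:,:,::-1][60:340,380:640]; b=cv2.imread('pics/w8.png')
o=np.zeros((560,800,3),np.uint8); o[:280,:260]=a; o[:480,270:]=b[:,60:590]
cv2.imwrite('pics/c8.png',o)
E
```

```text
[-0.2577198   0.23888709 -0.44615986] 0.021309620096958325
```

View pics/c8.png

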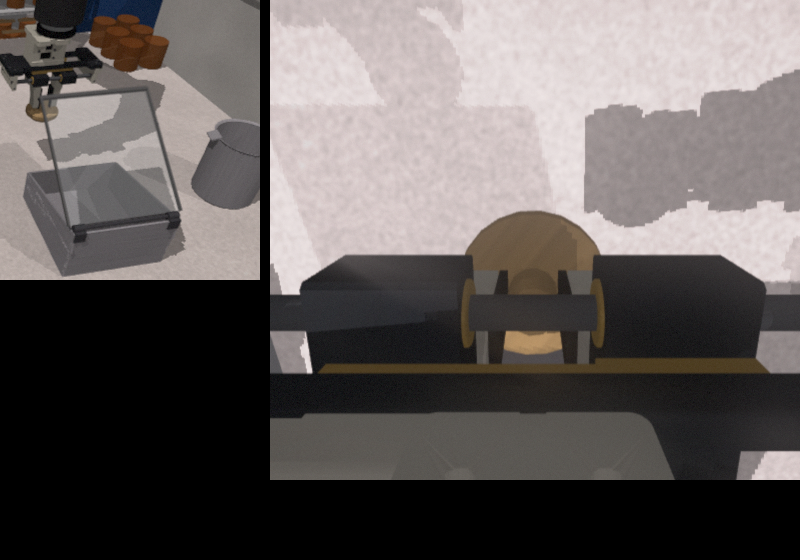

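The lid is held level between the fingers, its disc at about (532,265) in the wrist inset. The flap is falling freely. Next I measure the lid in the tool frame.

```bash
cat > lid.py <<'E'
from h import *
import sys
c=load(sys.argv[1]); Z=c['range_z'].astype(float); v,u=np.mgrid[:480,:640]
P=np.stack([(u-c['cx'])/c['fx']*Z,(v-c['cy'])/c['fy']*Z,Z],-1)
T=np.array(c['T_tool_cam']); Q=P@T[:3,:3].T+T[:3,3]
hv=cv2.cvtColor(c['image'],cv2.COLOR_RGB2HSV); m=(cv2.inRange(hv,(8,60,30),(30,255,255))>0)&(Z>0); m[:, :380]&=True
m[:190]=0;m[360:]=0;m[:,:300-80]=0;m[:,420:]=0
q=Q[m]; q=q[np.hypot(q[:,0],q[:,1])<.05]
d=q[(q[:,2]>.022)&(q[:,2]<.034)]; print(len(q),len(d),'z hist',np.histogram(q[:,2],np.arange(0,.06,.005)))
pl=np.linalg.lstsq(np.c_[d[:,:2],np.ones(len(d))],d[:,2],rcond=None)[0]; print('disc plane',pl)
print('ext',d.min(0),d.max(0))
# contour upper silhouette -> intersect with disc bottom-edge plane
k=max(cv2.findContours(m.astype(np.uint8),0,1)[0],key=cv2.contourArea)[:,0]; k=k[k[:,1]<262]
ray=np.c_[(k[:,0]-c['cx'])/c['fx'],(k[:,1]-.5-c['cy'])/c['fy'],np.ones(len(k))]@T[:3,:3].T; o=T[:3,3]
for z in(.0289,.0389):
    E=o+ray*((z-o[2])/ray[:,2:]); A=np.c_[2*E[:,:2],np.ones(len(E))]; f=np.linalg.lstsq(A,(E[:,:2]**2).sum(1),rcond=None)[0]
    print(z,len(k),f[:2],np.sqrt(f[2]+f[0]**2+f[1]**2))
    from scipy.optimize import least_squares
    print(least_squares(lambda p:np.hypot(E[:,0]-p[0],E[:,1]-p[1])-.035,[0,0]).x)
E
python3 lid.py w8
```

```text
10450 7437 z hist (array([ 300,  224,  200,  249,  198, 6812,  521,    0,    0,    0,    0]), array([0.   , 0.005, 0.01 , 0.015, 0.02 , 0.025, 0.03 , 0.035, 0.04 ,
       0.045, 0.05 , 0.055]))
disc plane [ 0.0044375  -0.00044324  0.02888932]
ext [-0.03602575 -0.03007578  0.02203153] [0.03366733 0.02989777 0.03387385]
0.0289 172 [ 4.00169968e-03 -5.37548752e-05] 0.030696300086669487
[-1.34976438e-03 -2.17586248e-05]
0.0389 172 [ 2.43109941e-04 -4.97946657e-05] 0.03255640577707741
[-2.81738274e-03 -2.84155716e-05]
```

```bash
python3 - <<'E'
from h import *
from scipy.optimize import least_squares
c=load('w1'); im=c['image']; hv=cv2.cvtColor(im,cv2.COLOR_RGB2HSV); m=cv2.inRange(hv,(3,90,30),(25,255,255)); m[:, :265]=0; m[:,372:]=0; m[:165]=0; m[270:]=0
k=max(cv2.findContours(m,0,1)[0],key=cv2.contourArea)[:,0]; print(cv2.boundingRect(k))
k=k[(k[:,1]>222)]
E=np.array([plane(c,u,v,.088)[:2] for u,v in k]); 
for r in(.033,None):
    f=(lambda p:np.hypot(E[:,0]-p[0],E[:,1]-p[1])-(r or p[2])); s=least_squares(f,[.58,-.29,.033],loss='soft_l1',f_scale=.001); print(s.x,np.std(f(s.x)))
W=cloud(c);q=W[150:275,265:375].reshape(-1,3);q=q[(q[:,2]>.084)&(q[:,2]<.094)]
f=lambda p:np.hypot(q[:,0]-p[0],q[:,1]-p[1])-.0315
print(least_squares(f,[.58,-.29],loss='soft_l1',f_scale=.001).x, q[:,:2].min(0),q[:,:2].max(0),(q[:,:2].min(0)+q[:,:2].max(0))/2)
E
```

```text
(280, 175, 85, 91)
[ 0.58283951 -0.29170571  0.033     ] 0.0004170198813100105
[ 0.58367707 -0.29171489  0.03233204] 0.0003074552186127234
[ 0.58369599 -0.2916043 ] [ 0.55110227 -0.32438026] [ 0.61689438 -0.25898697] [ 0.58399832 -0.29168361]
```

>>> apply_moves([
  {"dp": [0.0,-0.02,0.02],"yaw": 0},
  {"dp": [0.012,-0.055,0.035],"yaw": 0},
  {"dp": [0.025,-0.09,0.045],"yaw": 0},
  {"dp": [0.038,-0.128,0.05],"yaw": 0},
  {"dp": [0.051,-0.167,0.05],"yaw": 0},
  {"dp": [0.064,-0.206,0.05],"yaw": 0},
  {"dp": [0.077,-0.245,0.05],"yaw": 0},
  {"dp": [0.09,-0.284,0.05],"yaw": 0},
  {"dp": [0.103,-0.323,0.05],"yaw": 0},
  {"dp": [0.116,-0.362,0.05],"yaw": 0},
  {"dp": [0.129,-0.4,0.05],"yaw": 0},
  {"dp": [0.142,-0.435,0.05],"yaw": 0},
  {"dp": [0.153,-0.465,0.05],"yaw": 0},
  {"dp": [0.16,-0.48,0.05],"yaw": 0},
  {"dp": [0.16,-0.483,0.03],"yaw": 0},
  {"dp": [0.16,-0.483,0.01],"yaw": 0},
  {"dp": [0.16,-0.483,0.0],"yaw": 0},
  {"dp": [0.16,-0.483,0.0],"yaw": 0},
  {"dp": [0.16,-0.483,0.0],"yaw": 0},
])

```text
time_s: 10.53
tcp_pos: [0.5814, -0.2921, 0.1798]
eef_rot: [-180.0, -0.1, 178.7]
contact_force: [-0.4, -0.3, -0.5]
gripper_width: 0.0218
gripper_force: 15.0
```

>>> apply_moves([
  {"dp": [0.001,0,-0.015],"yaw": 0},
  {"dp": [0.001,0,-0.03],"yaw": 0},
  {"dp": [0.001,0,-0.038],"yaw": 0},
  {"dp": [0.001,0,-0.042],"yaw": 0},
  {"dp": [0.001,0,-0.045],"yaw": 0},
  {"dp": [0.001,0,-0.048],"yaw": 0},
  {"dp": [0.001,0,-0.05],"yaw": 0},
  {"dp": [0.001,0,-0.05],"yaw": 0},
])

```text
time_s: 11.2
tcp_pos: [0.5825, -0.2916, 0.1307]
eef_rot: [-180.0, 0.0, 178.7]
contact_force: [-0.2, -0.7, -0.9]
gripper_width: 0.0215
gripper_force: 15.0
```

```bash
python3 - <<'E'
from h import *
c=cap('scene','s9'); s=c['state']; print(s['contact_force'],s['moment'],s['tcp_pos'])
a=cv2.resize(c['image'][:,:,::-1][190:370,90:350],None,fx=3,fy=3,interpolation=cv2.INTER_CUBIC)
cv2.imwrite('pics/c9.png',a)
W=cloud(c)
q=W[230:340,150:240].reshape(-1,3)
E
```

```text
[-0.22556918 -0.70822947 -0.8581205 ] [-0.06830592  0.02548339 -0.0014604 ] [ 0.5825266  -0.2915622   0.13073308]
```

View pics/c9.png

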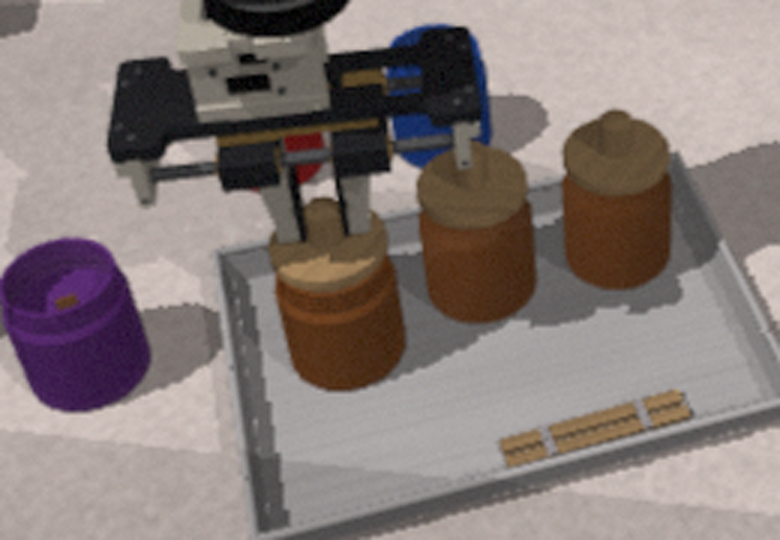

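The plug has gone into the mouth without contact force, disc just above the rim near (330,255) in the crop, and the neighbours are untouched. I'll lower it gently.

>>> apply_moves([
  {"dp": [0,0,-0.001],"yaw": 0},
  {"dp": [0,0,-0.002],"yaw": 0},
  {"dp": [0,0,-0.003],"yaw": 0},
  {"dp": [0,0,-0.0035],"yaw": 0},
  {"dp": [0,0,-0.0035],"yaw": 0},
])

```text
time_s: 11.67
tcp_pos: [0.5824, -0.2916, 0.127]
eef_rot: [-180.0, -0.0, 178.7]
contact_force: [1.2, 0.0, -0.4]
gripper_width: 0.0215
gripper_force: 15.0
```

>>> apply_moves([
  {"dp": [0,0,-0.0005],"yaw": 0},
  {"dp": [0,0,-0.001],"yaw": 0},
  {"dp": [0,0,-0.001],"yaw": 0},
  {"dp": [0,0,-0.001],"yaw": 0},
])

```text
time_s: 12.0
tcp_pos: [0.5825, -0.2916, 0.1269]
eef_rot: [-180.0, 0.0, 178.7]
contact_force: [-2.5, 0.3, 5.6]
gripper_width: 0.0214
gripper_force: 15.0
```

>>> apply_moves([
  {"dp": [0,0,0.001],"yaw": 0},
  {"dp": [0,0,0.001],"yaw": 0},
  {"dp": [0,0,0.001],"yaw": 0},
  {"dp": [0,0,0.001],"yaw": 0},
  {"dp": [0,0,0.001],"yaw": 0},
  {"dp": [0,0,0.005],"yaw": 0},
  {"dp": [0,0,0.015],"yaw": 0},
  {"dp": [0,0,0.04],"yaw": 0},
  {"dp": [0,0,0.08],"yaw": 0},
  {"dp": [-0.03,0,0.11],"yaw": 0},
  {"dp": [-0.07,0,0.12],"yaw": 0},
  {"dp": [-0.1,0,0.12],"yaw": 0},
  {"dp": [-0.1,0,0.12],"yaw": 0},
], grip=0.0)

```text
time_s: 13.08
tcp_pos: [0.4783, -0.2914, 0.2491]
eef_rot: [180.0, 0.2, 178.7]
contact_force: [0.7, 0.3, -1.1]
gripper_width: 0.0441
gripper_force: 0.0
```

```bash
python3 - <<'E'
from h import *
c=cap('scene','s10'); W=cloud(c); w=cap('top','t10')
V=cloud(w)
print(c['state']['time_s'],'flap bar pts before/after top:',[np.nanmedian(cloud(load(t))[262:265,160:225].reshape(-1,3),0).round(4) for t in('top0','t10')])
for nm,X in(('scene',W),('top',V)):
  q=X.reshape(-1,3)
  for cx,cy in((.583,-.2917),(.567,-.197),(.55,-.103)):
    d=q[np.hypot(q[:,0]-cx,q[:,1]-cy)<.045]; k=d[d[:,2]>.112]; e=d[(d[:,2]>.091)&(d[:,2]<.105)]
    p=np.linalg.lstsq(np.c_[e[:,:2],np.ones(len(e))],e[:,2],rcond=None)[0]
    print(nm,'knob',len(k),k.mean(0).round(4),k[:,2].max().round(4),'disc',len(e),e.mean(0).round(4),'slope',p[:2].round(3))
o=np.zeros((600,800,3),np.uint8); o[:480,:640]=c['image'][:,:,::-1]
a=cv2.resize(c['image'][:,:,::-1][220:330,165:330],None,fx=3,fy=3); 
o=np.vstack([cv2.resize(c['image'][:,:,::-1],(400,300)),cv2.resize(w['image'][:,:,::-1],(400,300))]); o=np.hstack([o,np.zeros((600,400,3),np.uint8)]); o[:267,400:]=cv2.resize(a,(400,267))
cv2.imwrite('pics/fin.png',o)
E
```

```text
13.0833 flap bar pts before/after top: [array([0.4971, 0.228 , 0.0732]), array([0.4971, 0.2265, 0.0731])]
scene knob 142 [ 0.5887 -0.2917  0.1218] 0.1274 disc 778 [ 0.5936 -0.2915  0.0985] slope [-0.033 -0.004]
scene knob 124 [ 0.5504 -0.2025  0.1236] 0.3352 disc 613 [ 0.5581 -0.2019  0.0984] slope [-0.053  0.004]
scene knob 111 [ 0.5394 -0.1091  0.1217] 0.1277 disc 608 [ 0.545  -0.1089  0.0984] slope [-0.045  0.003]<stdin>:10: RuntimeWarning: Mean of empty slice.
  ret = um.true_divide(
Traceback (most recent call last):
ValueError: zero-size array to reduction operation maximum which has no identity
```

The lid's disc and knob heights match the two lidded candles (0.0985 and 0.122 m), and it sits level. The flap bar is back at its shut position. Handing in.

```bash
python3 -c "
from plant import r
print(r.close_job())"
```

```text
the job is handed in; nothing more can be done
None
```

The lid is on the open amber candle, plug in the mouth and disc level on the rim, and the flap is fully shut; the arm met no contact near the lidded candles or wick bar, and the job was handed in at about 13 s.

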